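# Restart the chopper and hold its speed lever in the green

### The job

Get the chopper running again: press its black restart pedal right down to its stop and let it spring fully back up, then push the lever with the orange grip down until the gauge needle stands in the green band, and finish while still holding it there with the fingers. The needle must never reach the red, and the tomato, spice jar and salt shaker stay where they are.

Things in the scene. Friction and masses are not known exactly. Their poses are not given: they have to be found in the camera images.
- chopper: white chopper with clear lidded bowl, fixed, 300x220x163 mm. Origin: underside, centre; its front with both controls is its -x, turned up to 0.4 rad from facing the robot; +y its left, z up. Bowl and lid: radius 65 mm, axis at x=+78, y=0 mm. White housing 63 mm high begins at x=-58; in front of it only a plinth 19 mm high under the controls
- pedal (a joint): restart pedal angle, rad: 0 = up at rest, grows as pressed, 0.25 = at its stop. Spring return: about 3 N on the pad starts it moving, about 9 N takes it to the stop; 65 mm from hinge to pad, so 16 mm of travel
- pedal_pad (a point): point to press, on top of the black ribbed pedal plate (66x50 mm, 8 mm thick), 13 mm back from its front edge; moves with the pedal. At rest at x=-112, y=+62 mm in the chopper's frame, 66 mm above the worktop, 16 mm lower at the stop. The hinge is behind it, at x=-48, 54 mm up
- lever (a joint): speed lever angle, rad: 0 = up at rest, grows as pressed down, 0.32 = its stop. Needle green from 0.14 to 0.22, yellow to 0.27, then red. Spring return: about 3 N on the grip starts it, about 8 N holds mid green, about 10 N reaches red; flies up when let go. 95 mm from hinge to grip: mid green (0.18) is 17 mm below rest, red begins 26 mm below rest
- lever_grip (a point): top middle of the lever's orange cross grip (round bar 18 mm thick, 52 mm long along the chopper's y); moves with the lever. At rest at x=-114, y=-62 mm in the chopper's frame, 109 mm above the worktop. The hinge is behind it, at x=-20, 85 mm up
- gauge (a point): centre of the round gauge face (radius 34 mm) between the controls and the bowl, looking forward and up, 75 mm above the worktop, its top edge about 100 mm up. The black needle starts at the left and turns clockwise with the lever (7 times its angle) through grey, green, yellow and red
- tomato: red tomato, 58 mm wide, 62 mm high, standing loose near the chopper; origin at the centre of its underside; leave alone
- spice_jar: slim spice jar with a black cap, 41 mm wide, 105 mm high, standing loose near the chopper; origin at the centre of its underside; leave alone
- salt_shaker: salt shaker with a grey top, 44 mm wide, 90 mm high, standing loose near the chopper; origin at the centre of its underside; leave alone

How it is judged:
On the way, in this order (a step that is already met when the one before it is completed fails the run):
1. the restart pedal is pressed down to its stop (value of joint pedal above 0.22 rad), for 0.1 s.
2. the pedal is fully back up and the lever is held by the fingers with the needle in the green for one second (value of joint pedal below 0.03 rad and value of joint lever between 0.14 and 0.22 rad and contact force between the fingers and lever above 2 N), for 1 s.
At the end, for the whole second after the job is handed in: The fingers still press on the lever (more than 2 N) and hold it with the needle in the green (0.14 to 0.22 rad), the pedal is back up (under 0.03 rad), and the three bystanders are within 30 mm of where they stood (all of step 2 and distance of each of tomato, spice_jar, salt_shaker from where it was at the start of the episode below 0.03 m); the arm keeps its last pose, push and grip.
It fails at once if the needle reaches the red (lever past 0.27 rad) (value of joint lever above 0.27 rad).
It fails at once if a bystander is pushed more than 30 mm or knocked over (distance of any of tomato, spice_jar, salt_shaker from where it was at the start of the episode above 0.03 m or angle between any of spice_jar, salt_shaker's own z axis and vertical above 0.7 rad).
It also fails if it takes over 43 s, if anything falls off the work surface, if the arm or the gripper's body presses on something with over 40 N, if the wrist force passes 120 N, or if a joint passes its speed limit or range.

### The arm

A 7-joint arm with a two-finger parallel gripper is mounted at the origin on a cart in front of the work surface, level with it; the furniture and walls round the work are solid. World frame = base frame: x ahead of the robot, y to its left, z up, the work surface at z = 0. Lengths are in m, angles in rad, forces in N, time in s.
With the tool pointing down it reaches from about 0.4 to 0.85 m from the base axis. Payload 6.9 kg.
Tool frame: the origin (TCP) lies on the centre line of the jaws, within the pads' length; the fingertips stand 22 mm ahead of it and the grasp point (between the pads) lies 3 mm ahead of it; z points along the fingers, y is the line along which they close (so a half turn about z gives the same grasp; the last joint's range is limited). The gripper opens to 85 mm and grips with 20 to 120 N. Pads are 22 mm wide; open, the fingers measure 114 mm over their backs; the gripper's body (76 mm by 85 mm) begins 54 mm behind the grasp point. The pads swing forward as they close: fully open they stand 13 mm farther back than shut.
Start: joints at [-1.153, 0.507, -0.238, 1.5, 0.126, 1.149, -0.155], TCP at [0.192, 0.595, 0.253] pointing down, gripper open.
Joint ranges: [-3.08, 3.08], [-0.24, 2.05], [-1.43, 1.35], [0, 2.5], [-1.52, 4.66], [0.17, 1.96], [-2.89, 2.89]. Speed limits (rad/s): [2.39, 2.39, 3.14, 3.14, 3.14, 3.14, 3.14].

### API

Orientations are given as a unit quaternion [w, x, y, z].
In Python, from plant import * gives the robot as it stands.
- The arm moves only by the shell command python3 -m creep 'ROWS' [FORCE]. ROWS is JSON, a list of rows, each an object with "angular": the turn, a rotation vector about the tool's x, y, z each as a share of pi/2 rad, from -1 to 1, a list of three; "translation": the shift along the tool's x, y, z each as a share of 50 mm, from -1 to 1, a list of three; "jaw": the opening, from 0 (shut) to 1 (fully open). In form: [{"angular": [rx, ry, rz], "translation": [dx, dy, dz], "jaw": jaw}, ...]. A call has 1 to 12 rows; each row shifts and turns the commanded pose from where the row before left it, along the tool's axes as they then stand; what a row does not reach is not made up. A row lasts 1/10 s, in which the tool goes at most 50 mm and 8.59 degrees, less where a joint would pass 70% of its speed; a pose out of reach is approached as far as the arm can. A call with a number of a shift or a turn outside -1 to 1 is refused whole. A call with a gripper value outside its range is refused whole. The fingers move at their own pace and stop on an object; FORCE is the grip in N (left out, the last holds). Time passes only in rows, so rows that do not move let the fingers close. It gives the time, the measured TCP pose, the force, the opening and the grip force at its end, in the units of the state.
- get_obs(): the state, without advancing time (a new reading comes with each control period).
- snapshot(name): name is "side" or "top"; returns (picture, depth): 420x560x3 uint8, blue, green, red; 420x560 float32, m along the optical axis (not along the pixel's ray), 0 where there is no reading.
- get_calibration(name): a dict with "fx", "fy", "cx", "cy" (pixels), "k1" (the pictures are not rectified: a ray, as slopes to the right and down, at radius r is drawn at 1 + k1 r^2 times it, then the intrinsics apply), "R" (3x3) and "t" (3): a world point X has camera coordinates R X + t. Camera axes: x right, y down, z forward; pixel columns grow to the right and rows downward; lengths in m; the calibration is good to about 2 mm. A picture is of the moment at which its call begins. get_calibration takes no time and is no camera call.
- hand_in(): hands the job in; it is judged then, once.
Trained networks look in the newest picture that a camera, given by its name, has taken for a name from the list of things; names that differ only in an ending like _2 or _b are one class to them, and where a whole thing is asked for, a point or a joint stands for the part that bears it (a point fixed in the world has none). Each returns a list of dicts, best first, with "confidence" (0 to 1); they miss things now and then, are a little off and sometimes report something else, mostly with a low value. They report only what shows in the picture. A call takes as long as a camera call.
- cut_out(camera, thing): "pixels" (420x560 bool, what is visible of it) and "centre" ([row, column] in pixels, amid what is visible of it).
The state is a dict: "clock": time; "joint_positions": joint angles; "joint_velocities": joint speeds; "joint_efforts": joint torques, N m; "position": TCP position; "orientation": TCP orientation; "force": force on the tool from outside, world axes, zero at the start; "ft_torque": the same for the moment, N m; "grip_width": finger opening in m; "finger_force": force on a finger pad.
Only numpy, scipy, OpenCV 4.12 (cv2) and the standard library are available. Lean on these libraries where they do the work, as an engineer would, in place of code of your own. Each camera call takes 0.05 s, during which the arm holds its last target. There are 200 camera calls.

## Working session

There is one attempt and no reset: what is moved stays moved. The work goes in short steps, Python scripts to look and compute and a shell command to move; the robot and the scene stay as the last step left them, time stands still between calls to the robot, and variables do not carry over. Pictures are saved under pics/ and viewed, at most 10 in all, crops included, and the job is handed in when it is done.

```bash
mkdir -p pics; cat > h.py <<'E'
from plant import *
import numpy as np, cv2
def cloud(name,depth):
    c=get_calibration(name); v,u=np.mgrid[0:420,0:560]
    K=np.array([[c['fx'],0,c['cx']],[0,c['fy'],c['cy']],[0,0,1]])
    p=cv2.undistortPoints(np.stack([u,v],-1).reshape(-1,1,2).astype(float),K,np.array([c['k1'],0,0,0])).reshape(420,560,2)
    P=np.concatenate([p*depth[...,None],depth[...,None]],-1)
    return (P-np.array(c['t']))@np.array(c['R'])
E
python3 - <<'E'
from h import *
ims=[]
for n in ("side","top"):
    im,d=snapshot(n); ims.append(im); P=cloud(n,d)
    for t in ("chopper","pedal_pad","lever_grip","gauge","tomato","spice_jar","salt_shaker"):
        for r in cut_out(n,t)[:1]:
            m=r['pixels']&(d>0); Q=P[m]
            print(n,t,round(r['confidence'],2),np.round(r['centre']),m.sum(),np.round(np.median(Q,0),3),np.round(np.percentile(Q,5,0),3),np.round(np.percentile(Q,95,0),3))
    cv2.imwrite(f"pics/{n}0.png",im)
o=get_obs();print({k:np.round(v,3).tolist() for k,v in o.items()})
E
```

```text
side chopper 0.72 [253. 265.] 13368 [0.549 0.223 0.063] [0.409 0.154 0.016] [0.666 0.32  0.153]
side pedal_pad 0.7 [231. 203.] 500 [0.427 0.299 0.064] [0.399 0.277 0.059] [0.457 0.325 0.068]
side lever_grip 0.8 [258. 218.] 571 [0.469 0.185 0.098] [0.43  0.156 0.087] [0.527 0.207 0.109]
side gauge 0.91 [254. 262.] 13474 [0.549 0.223 0.062] [0.41  0.153 0.015] [0.666 0.322 0.153]
side spice_jar 0.65 [188. 240.] 689 [0.493 0.448 0.066] [0.474 0.443 0.008] [0.51  0.476 0.106]
side salt_shaker 0.85 [210. 195.] 573 [0.4   0.399 0.049] [0.382 0.391 0.004] [0.416 0.421 0.088]
top chopper 0.67 [231. 303.] 15314 [0.531 0.27  0.063] [0.402 0.168 0.017] [0.651 0.366 0.154]
top pedal_pad 0.71 [269. 345.] 747 [0.461 0.19  0.098] [0.424 0.165 0.02 ] [0.527 0.205 0.11 ]
top lever_grip 0.7 [271. 344.] 621 [0.461 0.19  0.1  ] [0.426 0.165 0.091] [0.525 0.205 0.11 ]
top gauge 0.67 [235. 300.] 15320 [0.531 0.271 0.063] [0.403 0.168 0.017] [0.651 0.367 0.154]
top tomato 0.8 [216. 206.] 602 [0.563 0.459 0.043] [0.541 0.438 0.031] [0.586 0.484 0.049]
top spice_jar 0.95 [251. 203.] 513 [0.489 0.458 0.104] [0.472 0.446 0.026] [0.507 0.481 0.108]
top salt_shaker 0.58 [299. 228.] 428 [0.399 0.41  0.079] [0.382 0.395 0.025] [0.413 0.429 0.089]
{'clock': 0.8, 'joint_positions': [-1.153, 0.507, -0.238, 1.5, 0.126, 1.149, -0.155], 'joint_velocities': [-0.001, -0.001, 0.002, -0.001, 0.001, 0.0, 0.0], 'joint_efforts': [-0.001, -62.029, -2.186, -24.995, 0.014, 0.002, -0.0], 'position': [0.192, 0.595, 0.253], 'orientation': [-0.0, 0.155, 0.988, 0.0], 'force': [-0.131, 0.77, 0.619], 'ft_torque': [0.001, 0.014, 0.021], 'finger_force': 0.0, 'grip_width': 0.086}
```

```bash
python3 - <<'E'
from h import *
for n in ("side","top"):
    im,d=snapshot(n);P=cloud(n,d)
    m=(d>0)&(P[...,0]>.35)&(P[...,0]<.8)&(P[...,1]>.05)&(P[...,1]<.45)&(P[...,2]<.18)
    lid=m&(P[...,2]>.143); c,r=cv2.minEnclosingCircle(P[lid][:,:2].astype(np.float32)); print(n,'lid',lid.sum(),np.round(c,3),round(r,3))
    hsv=cv2.cvtColor(im,cv2.COLOR_BGR2HSV)
    g=m&(hsv[...,0]>5)&(hsv[...,0]<22)&(hsv[...,1]>130)&(P[...,2]>.08)&(P[...,0]<.5)
    Q=P[g]; print('grip',len(Q),np.round(np.c_[Q.min(0),np.median(Q,0),Q.max(0)].T,3), np.round(cv2.minAreaRect(Q[:,:2].astype(np.float32)*1000),1).tolist() if 0 else cv2.minAreaRect(Q[:,:2].astype(np.float32)*1000))
    b=m&(hsv[...,2]<90)&(P[...,2]>.052)&(P[...,2]<.072)&(P[...,0]<.5)&(P[...,1]>.24)
    Q=P[b]; print('pedal',len(Q),cv2.minAreaRect(Q[:,:2].astype(np.float32)*1000),np.round(np.median(Q,0),3))
im,_=snapshot("top");cv2.imwrite("pics/c.png",cv2.resize(im[130:370,150:450],None,fx=2.5,fy=2.5))
E
```

```text
side lid 2085 [0.608 0.28 ] 0.065
grip 183 [[0.425 0.152 0.089]
 [0.437 0.173 0.107]
 [0.497 0.447 0.111]] ((457.5724182128906, 301.22247314453125), (300.5536804199219, 28.157325744628906), 80.10379791259766)
pedal 629 ((434.21484375, 355.86456298828125), (195.97242736816406, 107.86640167236328), 83.19352722167969) [0.429 0.303 0.063]
top lid 3973 [0.606 0.284] 0.065
grip 205 [[0.422 0.157 0.102]
 [0.434 0.181 0.108]
 [0.444 0.204 0.113]] ((433.2418212890625, 180.2319793701172), (15.64832592010498, 47.9948616027832), 13.608834266662598)
pedal 928 ((427.14788818359375, 366.22515869140625), (186.3438720703125, 105.37030792236328), 79.20479583740234) [0.425 0.307 0.064]
```

View pics/c.png

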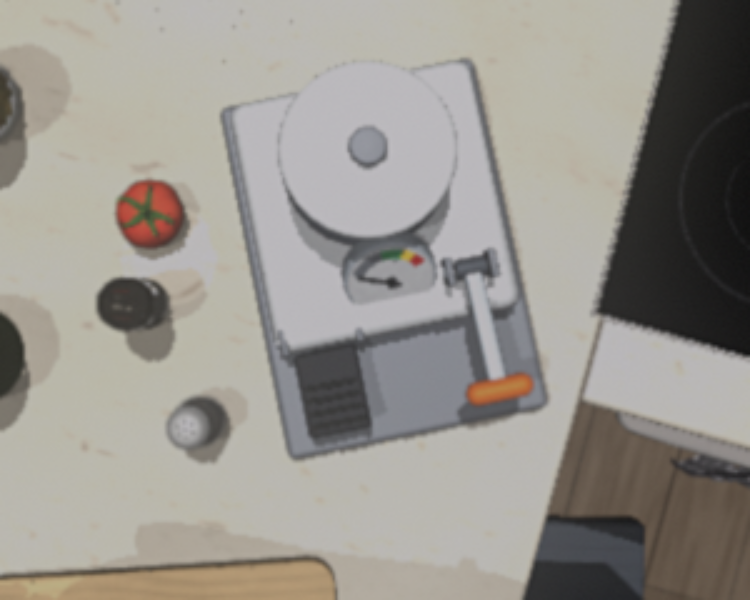

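View pics/side0.png

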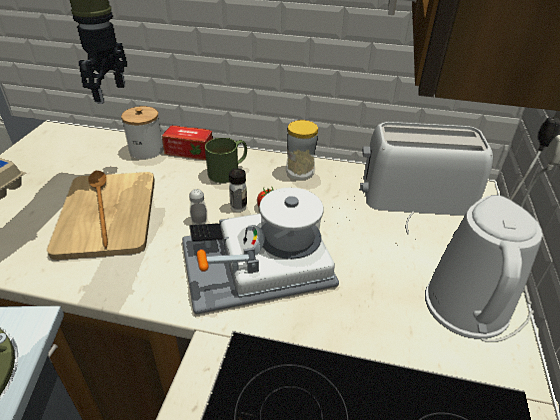

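```bash
python3 -m creep '[{"angular":[0,0,0],"translation":[-0.2,-0.15,0],"jaw":0},{"angular":[0,0,0],"translation":[-0.5,-0.36,0],"jaw":0},{"angular":[0,0,0],"translation":[-0.5,-0.36,0],"jaw":0},{"angular":[0,0,0],"translation":[-0.5,-0.36,0],"jaw":0},{"angular":[0,0,0],"translation":[-0.5,-0.36,0],"jaw":0},{"angular":[0,0,0],"translation":[-0.5,-0.36,0],"jaw":0},{"angular":[0,0,0],"translation":[-0.5,-0.36,0],"jaw":0},{"angular":[0,0,0],"translation":[-0.5,-0.36,0],"jaw":0},{"angular":[0,0,0],"translation":[-0.5,-0.36,0],"jaw":0},{"angular":[0,0,0],"translation":[-0.5,-0.36,0],"jaw":0},{"angular":[0,0,0],"translation":[-0.5,-0.36,0],"jaw":0},{"angular":[0,0,0],"translation":[-0.5,-0.36,0],"jaw":0}]' 60
cat > w.py <<'E'
# python3 w.py x y z : shares of 50 mm to reach world target in tool axes
import sys; from h import *; from scipy.spatial.transform import Rotation as R
o=get_obs(); q=o['orientation']
r=R.from_quat([q[1],q[2],q[3],q[0]])
print(np.round(o['clock'],2),np.round(o['position'],4),np.round(o['force'],1),np.round(o['grip_width'],3),'shares',np.round(r.inv().apply(np.array(sys.argv[1:4],float)-o['position'])/.05,2))
print(np.round(q,3))
E
python3 w.py 0.408 0.301 0.11
```

```text
clock: 2.15
position: [0.4007, 0.3097, 0.2535]
orientation: [0.0, 0.156, 0.988, -0.0]
force: [0.5, 1.1, -0.3]
grip_width: 0.0002
finger_force: 0.0
2.15 [0.4007 0.3097 0.2535] [ 0.5  1.1 -0.3] 0.0 shares [-0.19 -0.12  2.87]
[ 0.     0.156  0.988 -0.   ]
```

```bash
python3 -m creep '[{"angular":[0,0,0],"translation":[-0.1,-0.06,0.3],"jaw":0},{"angular":[0,0,0],"translation":[-0.09,-0.06,0.5],"jaw":0},{"angular":[0,0,0],"translation":[0,0,0.6],"jaw":0},{"angular":[0,0,0],"translation":[0,0,0.6],"jaw":0},{"angular":[0,0,0],"translation":[0,0,0.6],"jaw":0},{"angular":[0,0,0],"translation":[0,0,0.3],"jaw":0},{"angular":[0,0,0],"translation":[0,0,0],"jaw":0},{"angular":[0,0,0],"translation":[0,0,0],"jaw":0}]'
python3 w.py 0.408 0.301 0.067
python3 - <<'E'
from h import *
a,_=snapshot("top");b,_=snapshot("side")
cv2.imwrite("pics/t1.png",np.hstack([cv2.resize(a[180:340,220:420],(400,320)),cv2.resize(b[140:300,130:330],(400,320))]))
E
```

```text
clock: 2.95
position: [0.4074, 0.3027, 0.1087]
orientation: [0.0, 0.156, 0.988, -0.0]
force: [-0.4, 0.4, 0.2]
grip_width: -0.0005
finger_force: 0.0
2.95 [0.4074 0.3027 0.1087] [-0.4  0.4  0.2] -0.0 shares [-0.02 -0.03  0.83]
[ 0.     0.156  0.988 -0.   ]
```

View pics/t1.png

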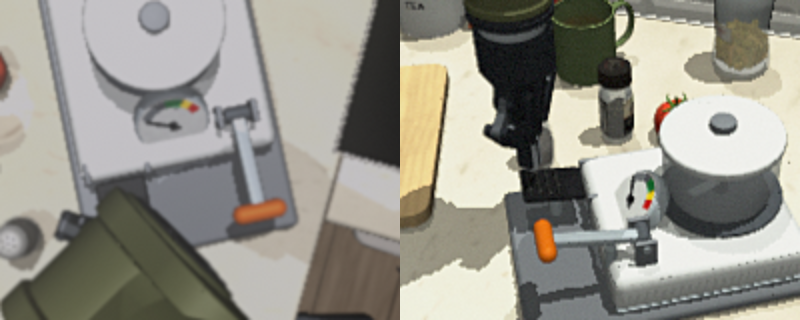

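```bash
python3 -m creep '[{"angular":[0,0,0],"translation":[-0.08,0,0.2],"jaw":0},{"angular":[0,0,0],"translation":[0,0,0.2],"jaw":0},{"angular":[0,0,0],"translation":[0,0,0.1],"jaw":0},{"angular":[0,0,0],"translation":[0,0,0.1],"jaw":0},{"angular":[0,0,0],"translation":[0,0,0.1],"jaw":0},{"angular":[0,0,0],"translation":[0,0,0],"jaw":0},{"angular":[0,0,0],"translation":[0,0,0],"jaw":0}]'
```

```text
clock: 3.75
position: [0.4111, 0.3019, 0.0735]
orientation: [0.0, 0.155, 0.988, -0.0]
force: [-0.7, -2.9, 9.8]
grip_width: -0.0002
finger_force: 5.1
```

```bash
python3 -m creep '[{"angular":[0,0,0],"translation":[0,0,0.06],"jaw":0},{"angular":[0,0,0],"translation":[0,0,0.04],"jaw":0},{"angular":[0,0,0],"translation":[0,0,0],"jaw":0},{"angular":[0,0,0],"translation":[0,0,0],"jaw":0},{"angular":[0,0,0],"translation":[0,0,0],"jaw":0}]'
```

```text
clock: 4.25
position: [0.4112, 0.3021, 0.0717]
orientation: [0.001, 0.155, 0.988, 0.001]
force: [-8.0, -6.1, 46.0]
grip_width: 0.0002
finger_force: 23.5
```

```bash
python3 -m creep '[{"angular":[0,0,0],"translation":[0,0,-0.2],"jaw":0},{"angular":[0,0,0],"translation":[0,0,-0.4],"jaw":0},{"angular":[0,0,0],"translation":[0,0,-0.5],"jaw":0},{"angular":[0,0,0],"translation":[0,0,-0.5],"jaw":0},{"angular":[0,0,0],"translation":[0,0,-0.2],"jaw":0},{"angular":[0,0,0],"translation":[-0.23,-0.44,0],"jaw":0},{"angular":[0,0,0],"translation":[-0.23,-0.44,0],"jaw":0},{"angular":[0,0,0],"translation":[-0.23,-0.44,0],"jaw":0},{"angular":[0,0,0],"translation":[-0.23,-0.44,0],"jaw":0},{"angular":[0,0,0],"translation":[-0.23,-0.44,0],"jaw":0},{"angular":[0,0,0],"translation":[0,0,0],"jaw":0},{"angular":[0,0,0],"translation":[0,0,0],"jaw":0}]'
python3 w.py 0.435 0.180 0.136
python3 - <<'E'
from h import *
a,_=snapshot("top");b,d=snapshot("side");P=cloud("side",d)
for r in cut_out("side","pedal_pad")[:1]:
  Q=P[r['pixels']&(d>0)];print(np.round([np.median(Q,0),Q.min(0),Q.max(0)],3))
cv2.imwrite("pics/t2.png",np.hstack([cv2.resize(a[180:340,220:420],(400,320)),cv2.resize(b[140:300,130:330],(400,320))]))
E
```

```text
clock: 5.45
position: [0.4317, 0.1793, 0.1577]
orientation: [-0.0, 0.156, 0.988, -0.0]
force: [0.5, 1.3, -0.0]
grip_width: -0.0001
finger_force: 0.0
5.45 [0.4317 0.1793 0.1577] [ 0.5  1.3 -0. ] -0.0 shares [-0.06  0.03  0.43]
[-0.     0.156  0.988 -0.   ]
[[0.443 0.299 0.062]
 [0.425 0.179 0.018]
 [0.464 0.331 0.179]]
```

View pics/t2.png

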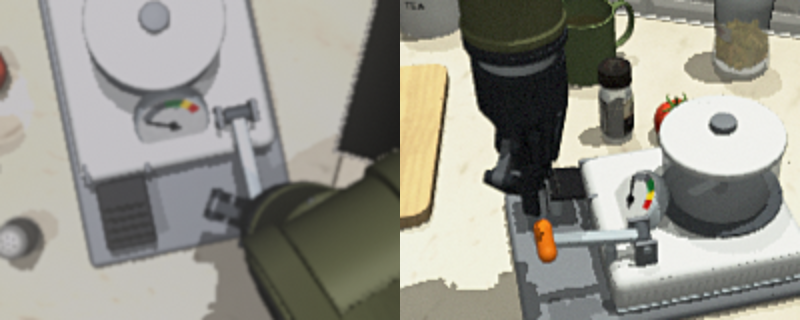

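```bash
python3 -m creep '[{"angular":[0,0,0],"translation":[-0.06,0.03,0.2],"jaw":0},{"angular":[0,0,0],"translation":[0,0,0.2],"jaw":0},{"angular":[0,0,0],"translation":[0,0,0.1],"jaw":0},{"angular":[0,0,0],"translation":[0,0,0.1],"jaw":0},{"angular":[0,0,0],"translation":[0,0,0.1],"jaw":0},{"angular":[0,0,0],"translation":[0,0,0.06],"jaw":0},{"angular":[0,0,0],"translation":[0,0,0],"jaw":0},{"angular":[0,0,0],"translation":[0,0,0],"jaw":0}]'
```

```text
clock: 6.4
position: [0.4338, 0.1799, 0.1199]
orientation: [-0.001, 0.155, 0.988, -0.001]
force: [-5.0, -0.6, 7.1]
grip_width: 0.0003
finger_force: 3.3
```

```bash
python3 -m creep '[{"angular":[0,0,0],"translation":[0,0,0.05],"jaw":0},{"angular":[0,0,0],"translation":[0,0,0.04],"jaw":0},{"angular":[0,0,0],"translation":[0,0,0],"jaw":0},{"angular":[0,0,0],"translation":[0,0,0],"jaw":0}]'
python3 - <<'E'
from h import *
a,_=snapshot("top");b,d=snapshot("side")
cv2.imwrite("pics/t3.png",np.hstack([cv2.resize(a[200:270,260:330],(400,400),interpolation=2),cv2.resize(b[210:280,200:270],(400,400),interpolation=2)]))
E
```

```text
clock: 6.8
position: [0.4338, 0.1798, 0.1156]
orientation: [-0.001, 0.155, 0.988, -0.001]
force: [-5.5, -1.6, 8.1]
grip_width: 0.0
finger_force: 3.8
```

View pics/t3.png

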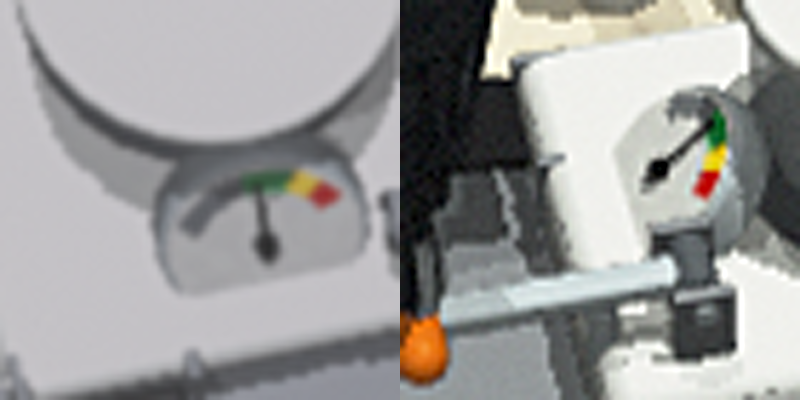

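The needle, tip at (262,185) in the left crop, stands in the early green, which runs from about 245 to 290. A small nudge should bring it to mid-green, then I'll hold.

```bash
python3 -m creep '[{"angular":[0,0,0],"translation":[0,0,0.03],"jaw":0},{"angular":[0,0,0],"translation":[0,0,0],"jaw":0},{"angular":[0,0,0],"translation":[0,0,0],"jaw":0},{"angular":[0,0,0],"translation":[0,0,0],"jaw":0},{"angular":[0,0,0],"translation":[0,0,0],"jaw":0},{"angular":[0,0,0],"translation":[0,0,0],"jaw":0},{"angular":[0,0,0],"translation":[0,0,0],"jaw":0},{"angular":[0,0,0],"translation":[0,0,0],"jaw":0},{"angular":[0,0,0],"translation":[0,0,0],"jaw":0},{"angular":[0,0,0],"translation":[0,0,0],"jaw":0},{"angular":[0,0,0],"translation":[0,0,0],"jaw":0},{"angular":[0,0,0],"translation":[0,0,0],"jaw":0}]'
python3 - <<'E'
from h import *
a,_=snapshot("top");b,d=snapshot("side")
cv2.imwrite("pics/t4.png",np.hstack([cv2.resize(a[200:270,260:330],(400,400),interpolation=2),cv2.resize(b[140:300,130:330],(400,400))]))
E
```

```text
clock: 8.1
position: [0.4338, 0.1798, 0.1142]
orientation: [-0.001, 0.155, 0.988, -0.001]
force: [-5.0, -1.1, 8.3]
grip_width: 0.0003
finger_force: 3.9
```

View pics/t4.png

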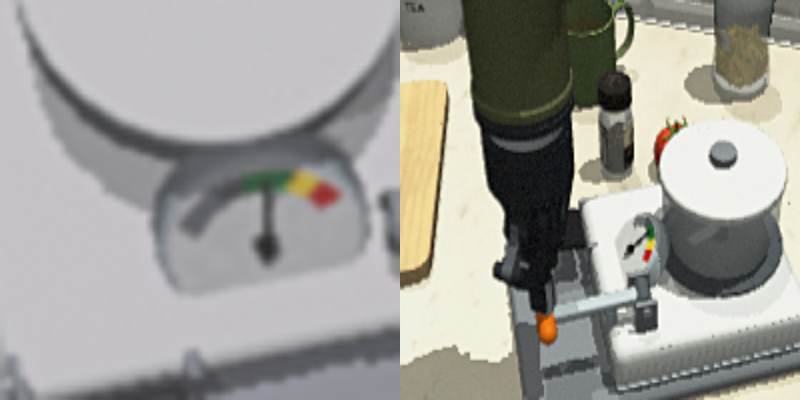

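The needle, tip at (267,183), is in the middle of the green. The fingers are on the orange grip, and the bystanders that show in the picture haven't moved. The 1 s hold is done, so I'm handing in.

```bash
python3 -c "
from plant import *
print(hand_in())"
```

```text
the job is handed in; nothing more can be done
None
```

I pressed the pedal to its stop and let it spring back up, then handed the job in with the fingers holding the lever and the needle mid-green; the hand-in returned no verdict.

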